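File the order board and hold the slip clip open over it

ROBOT

A 6-joint arm with a two-finger parallel gripper is mounted at the origin on the work surface. World frame = base frame: x ahead of the robot, y to its left, z up, the work surface at z = 0. Lengths are in m, angles in rad, forces in N, time in s.
With the tool pointing down it reaches from about 0.325 to 0.75 m from the base axis. Payload 7.6 kg.
Tool frame: the origin (TCP) lies between the finger pads, 19 mm behind the fingertips; this is the grasp point; z points along the fingers, y is the line along which they close (so a half turn about z gives the same grasp; the last joint's range is limited). The gripper opens to 85 mm and grips with 20 to 120 N. Pads are 22 mm wide; open, the fingers measure 114 mm over their backs; the gripper's body (76 mm by 85 mm) begins 54 mm behind the grasp point. The pads swing forward as they close: fully open they stand 13 mm farther back than shut.
Start: joints at [1.14, 0.052, 1.401, -0, 1.689, -0.07], TCP at [0.185, 0.491, 0.25] pointing down, gripper open.
Joint ranges: [-2.9, 2.9], [-0.91, 2.17], [0.12, 2.37], [-1.06, 4.2], [0.26, 2.73], [-2.93, 2.93]. Speed limits (rad/s): [2.57, 2.57, 3.01, 3.14, 3.14, 3.14].

INTERFACE

Orientations are given as a unit quaternion [w, x, y, z].
In Python, from cell import r gives the robot as it stands.
- The arm moves only by the tool jog_arm, never from a script. Its argument "deltas" is text: rows parted by semicolons, each of 7 numbers parted by spaces: the shift along the tool's x, y, z in units of 2 cm (1.0 is 2 cm), then the turn, a rotation vector about the tool's x, y, z in units of 5 degrees (1.0 is 5 degrees), then the opening, from -1 (shut) to 1 (fully open). A call has 1 to 10 rows; each row shifts and turns the commanded pose from where the row before left it, along the tool's axes as they then stand; what a row does not reach is not made up. A row lasts 1/12 s, in which the tool goes at most 41.7 mm and 7.16 degrees, less where a joint would pass 70% of its speed; a pose out of reach is approached as far as the arm can. A call with a number of a shift or a turn outside -1 to 1 is refused whole. A call with a gripper value outside its range is refused whole. The fingers move at their own pace and stop on an object; "force" is the grip in N (left out, the last holds). Time passes only in rows, so rows that do not move let the fingers close. It gives the time, the measured TCP pose, the force, the opening and the grip force at its end, in the units of the state.
- r.sense(): the state, without advancing time (a new reading comes with each control period).
- r.snapshot(name): name is "side" or "top"; returns the picture (384x512x3 uint8, red, green, blue); there is no depth.
- r.camera_model(name): a dict with "fx", "fy", "cx", "cy" (pixels), "k1" (the pictures are not rectified: a ray, as slopes to the right and down, at radius r is drawn at 1 + k1 r^2 times it, then the intrinsics apply), "rvec" (rotation vector, rad) and "tvec" (3), from world to camera coordinates, as OpenCV has them. Camera axes: x right, y down, z forward; pixel columns grow to the right and rows downward; lengths in m; the calibration is good to about 2 mm. A picture is of the moment at which its call begins. camera_model takes no time and is no camera call.
- r.hand_in(): hands the job in; it is judged then, once.
The state is a dict: "clock": time; "joints": joint angles; "dq": joint speeds; "effort": joint torques, N m; "position": TCP position; "tcp_rot": TCP orientation; "ft_force": force on the tool from outside, world axes, zero at the start; "torque": the same for the moment, N m; "gripper_width": finger opening in m; "finger_force": force on a finger pad.
Only numpy, scipy, OpenCV 4.12 (cv2) and the standard library are available. Lean on these libraries where they do the work, as an engineer would, in place of code of your own. Each camera call takes 0.05 s, during which the arm holds its last target. There are 200 camera calls.

TASK

First put the order board (the two-dot plywood board standing in the dark block) back upright, all the way down, into its own slot in the rack: the stand whose slot just fits its width and whose label has two dots. Then pick up the spring clip by its two thumb pads, lift it off the table, squeeze it fully open and lower it over the middle of the board's top edge, so that a jaw hangs on each side of the board, well below its top edge and not touching it, ready for a colleague to slip an order slip in. Finish like that, still holding the clip open in the gripper, with the board left in its slot and the other things on the table left where they are.

Things in the scene. Friction and masses are not known exactly. Their poses are not given: they have to be found in the camera images.
- board: Order board: upright plywood plate, paper patch with two black dots on each face, 70 mm wide (x), 8 thick (y), 110 tall (z), 60 g. Origin: centre of its bottom edge. It starts upright in the dark block's slot, bottom 10 mm and top 120 mm above the table, showing from 35 mm up. Goes into its slot either way round; grasp across its 8 mm from above.
- bench_block: Dark steel block, fixed, 110 x 60 x 35 mm (x, y, z), with a slot 82 mm long (its x), 11 mm wide and 25 mm deep in its top, where the board starts. Origin: centre of its underside.
- stand_mid: The board's own stand: fixed light wood block 104 x 44 x 40 mm (x, y, z), white label with two black dots. Centred in its top a slot 78 mm long (along x), 11 wide, 30 deep, its mouth bevelled 5 mm. Origin: centre of its underside, 6 mm above the table (on the rack's base plate); slot floor 10 mm above the origin, mouth 40 mm.
- stand_short: Like the board's stand but 84 mm long with a 56 mm slot and one dot; it holds a short board (48 x 8 x 85 mm) that stays there. Origin: centre of its underside.
- stand_long: Like the board's stand but 130 mm long with an empty 104 mm slot and three dots: not this board's place. Origin: centre of its underside. The three stands stand side by side, 76 mm apart, slots parallel, in any order on a plywood base plate 150 x 240 mm.
- clip: Steel spring clip, 80 g, 83 mm tall, standing on its closed jaw tips. Origin: between the tips, on the underside; z up, x along its width (34 mm; pivot pin 40 mm, 42 mm up). Above the pivot, at +y and -y, two black thumb pads 34 mm wide, 53 to 83 mm up, slightly convex (radius 48 mm); 56 mm over the pads, widest 76 mm up. This body is the -y arm, the other is hinged on it.
- clip_arm (a joint): Opening of the clip, rad: 0 closed, 0.7 at its stop. Pinching the pads along y from above opens it: 4 N to start, 16 N at the stop. To keep it straight, grip it lightly (52 mm) with the TCP 70 mm over the table, lift it clear, and only then squeeze with 25 to 35 N to the stop; squeezed against the table it tilts. At the stop: 35 mm over the pads, 29 mm between the tips, tips 75 mm below the TCP.
- clip_tip_a (a point): Inner edge of the jaw tip of the clip's -y arm, middle of its width (clip closed: at the clip's origin). Above the tips' inward lips (6 mm tall) the jaw plates are 12 mm apart when closed, more when open, free up to 34 mm above the tips, so a board edge goes in that far.
- clip_tip_b (a point): Inner edge of the clip's jaw tip on its +y arm, middle of its width (closed: at the clip's origin; it moves to +y as the clip opens).
- short_board: Bystander in the short stand: plywood plate 48 x 8 x 85 mm, one dot. Origin: centre of its bottom edge.
- tape_roll: Bystander: roll of tape lying flat, 84 mm across, 24 mm high. Origin: centre of its underside.
- biscuit_jar: Bystander: closed jar, 68 mm across, 75 mm high. Origin: centre of its underside.
- gift_box: Bystander: wooden box 60 x 80 x 45 mm. Origin: centre of its underside.
- tag_stack: Bystander: stack of tags 50 x 70 x 30 mm. Origin: centre of its underside.

How it is judged:
On the way, in this order (a step that is already met when the one before it is completed fails the run):
1. the board stands fully down in the two-dot slot and is let go (x of board in the frame of stand_mid between -0.006 and 0.006 m and y of board in the frame of stand_mid between -0.006 and 0.006 m and z of board in the frame of stand_mid between 0.005 and 0.0145 m and angle between board's own z axis and vertical below 0.13 rad and contact force between the fingers and board below 0.3 N), for 0.2 s.
2. the clip is held squeezed open, lifted clear of the table (value of joint clip_arm above 0.4 rad and height (world z) of each of clip_tip_a, clip_tip_b above 0.03 m and contact force between the fingers and clip above 3 N), for 0.2 s.
At the end, for the whole second after the job is handed in: Board in the two-dot slot (6 mm, bottom within 4.5 mm of the floor, tilt < 0.13 rad), fingers off it. Fingers hold the clip (> 3 N) open > 0.4 rad, in line within 0.25 rad; a jaw tip each side, 2 mm or more clear, 7 to 40 mm below the top, within 20 mm of the middle; no touch; both still (all of step 1 and value of joint clip_arm above 0.4 rad and ((y of clip_tip_a in the frame of board below -0.006 m and y of clip_tip_b in the frame of board above 0.006 m) or (y of clip_tip_b in the frame of board below -0.006 m and y of clip_tip_a in the frame of board above 0.006 m)) and x of clip_tip_a in the frame of board between -0.02 and 0.02 m and z of clip_tip_a in the frame of board between 0.07 and 0.103 m and x of clip_tip_b in the frame of board between -0.02 and 0.02 m and z of clip_tip_b in the frame of board between 0.07 and 0.103 m and angle between the x axis of clip and the x axis of board, either way round below 0.25 rad and contact force between the fingers and clip above 3 N and contact force between clip and board below 0.3 N and linear speed of each of clip, board below 0.02 m/s); the arm keeps its last pose, push and grip.
It fails at once if a bystander is shoved or knocked over (more than 25 mm or 0.5 rad) (distance of any of short_board, tape_roll, biscuit_jar, gift_box, tag_stack from where it was at the start of the episode above 0.025 m or angle between any of short_board, tape_roll, biscuit_jar, gift_box, tag_stack's own z axis and vertical above 0.5 rad).
It also fails if it takes over 59 s, if anything falls off the work surface, if the arm or the gripper's body presses on something with over 40 N, if the wrist force passes 120 N, or if a joint passes its speed limit or range.

## Working session

There is one attempt and no reset: what is moved stays moved. The work goes in short steps, Python scripts to look and compute and a tool call to move; the robot and the scene stay as the last step left them, time stands still between calls to the robot, and variables do not carry over. Pictures are saved under pics/ and viewed, at most 10 in all, crops included, and the job is handed in when it is done.

Besides the shell and the picture viewer there is one more tool, called as name(argument=value, ...), one argument or row to a line, values as JSON. jog_arm: Moves the arm, as the interface text tells. Shifts and turns lie within -1 to 1; 1 stands for 2 cm of shift or 5 degrees of turn. Its arguments: {"type":"object","properties":{"deltas":{"type":"string"},"force":{"type":"number"}},"required":["deltas"]}

```bash
mkdir -p pics && ls && python3 - <<'E'
from cell import r
import cv2
for n in("top","side"):
    cv2.imwrite(f"pics/{n}0.png",r.snapshot(n)[:,:,::-1]); print(n,r.camera_model(n))
print(r.sense())
E
```

```text
pics
top {'fx': 381.47118650091824, 'fy': 381.47118650091824, 'cx': 258.5967596126412, 'cy': 189.41793403873487, 'k1': -0.07432779463157942, 'rvec': array([ 2.12992991, -2.07984636,  0.16939764]), 'tvec': array([0.0110123 , 0.58621287, 0.80719851])}
side {'fx': 487.1089526232396, 'fy': 487.1089526232396, 'cx': 252.7437583014131, 'cy': 187.01221751064847, 'k1': -0.09301981774085817, 'rvec': array([ 2.11226107, -0.53303128,  0.26106582]), 'tvec': array([-0.50285148,  0.20662551,  0.8072221 ])}
{'clock': 0.1, 'joints': array([ 1.13969302e+00,  5.27783559e-02,  1.40163095e+00,  1.44182969e-05,
        1.68860684e+00, -7.02847717e-02]), 'dq': array([-0.00138081, -0.00276292, -0.00409906,  0.00195795,  0.00138227,
        0.0006998 ]), 'effort': array([ 1.49182215e-03, -3.82581747e+01, -3.60987210e+01, -5.58970453e-05,
        4.78754009e-03,  2.86567774e-05]), 'position': array([0.18521058, 0.49098249, 0.24925032]), 'tcp_rot': array([-1.83503596e-04,  1.79431339e-01,  9.83770241e-01, -6.87722045e-04]), 'ft_force': array([ 0.13185891, -0.97227587, -0.65440667]), 'torque': array([-0.03717035,  0.03190085, -0.01054343]), 'finger_force': 0.0, 'gripper_width': 0.08566325367266897}
```

View pics/top0.png

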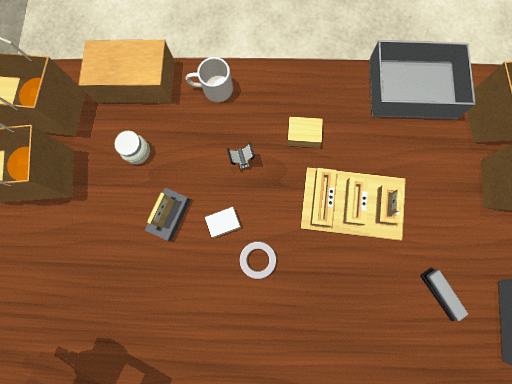

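View pics/side0.png

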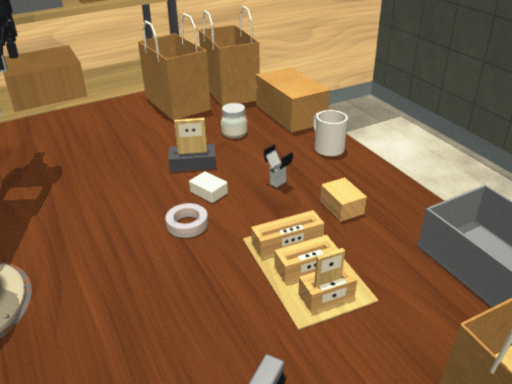

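The top view shows the rack at (355,203), ordered long, mid, short from left to right. The board and dark block are at (167,213) and the clip is at (241,157). The side view agrees: board (191,135), clip (278,165), mid stand (305,258). I'll zoom in to get corners.

```bash
cat > h.py <<'E'
import numpy as np, cv2
from cell import r
def cam(n):
    c=r.camera_model(n)
    return np.array([[c['fx'],0,c['cx']],[0,c['fy'],c['cy']],[0,0,1]]),np.array([c['k1'],0,0,0.]),c['rvec'],c['tvec']
def proj(n,P):
    K,d,rv,t=cam(n); return cv2.projectPoints(np.array(P,float).reshape(-1,1,3),rv,t,K,d)[0][:,0]
def back(n,uv,z):
    K,d,rv,t=cam(n); R=cv2.Rodrigues(rv)[0]
    q=cv2.undistortPoints(np.array(uv,float).reshape(-1,1,2),K,d)[:,0]
    D=np.c_[q,np.ones(len(q))]@R; C=-R.T@t
    return C+D*((z-C[2])/D[:,2])[:,None]
def crop(im,x,y,w,h,s):
    o=cv2.resize(im[y:y+h,x:x+w],None,fx=s,fy=s,interpolation=cv2.INTER_CUBIC)
    for k in range(0,w,10): cv2.putText(o,str(x+k),(k*s,8),0,.3,(255,0,255),1); cv2.line(o,(k*s,10),(k*s,16),(255,0,255),1)
    for k in range(0,h,10): cv2.putText(o,str(y+k),(0,k*s+3),0,.3,(255,0,255),1); cv2.line(o,(18,k*s),(24,k*s),(255,0,255),1)
    return o
E
python3 - <<'E'
from h import *
t=cv2.imread('pics/top0.png');s=cv2.imread('pics/side0.png')
m=np.zeros((600,800,3),np.uint8)
def put(o,x,y): m[y:y+o.shape[0],x:x+o.shape[1]]=o
put(crop(t,140,184,52,60,6),0,0); put(crop(t,222,138,40,40,7),315,0)
put(crop(s,162,112,60,62,4),0,362-10+8-0) if 0 else None
put(crop(s,162,112,60,38,6),0,365); put(crop(s,258,140,40,50,6),365,290)
cv2.imwrite('pics/m1.png',m)
m[:]=0
put(crop(t,296,162,114,80,7)[:, :800],0,0)
cv2.imwrite('pics/m2.png',m)
E
```

```text
(no output)
```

View pics/m1.png

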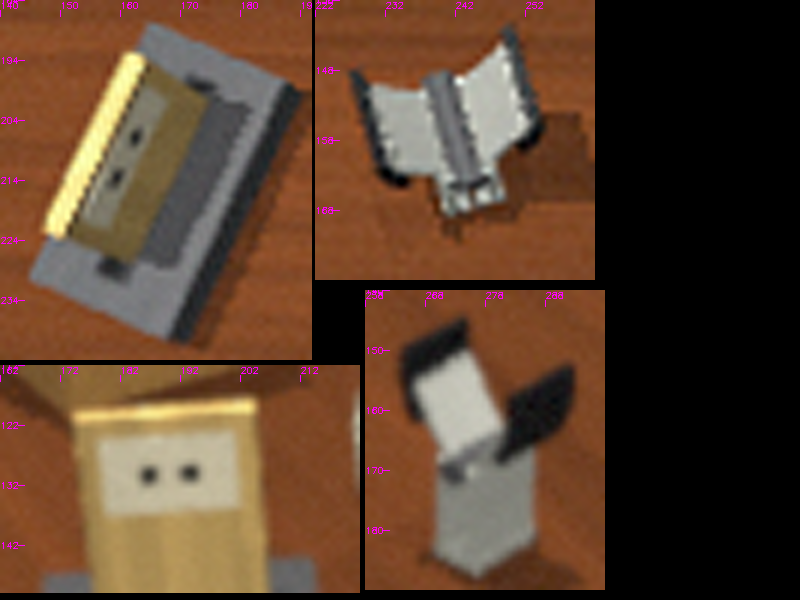

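View pics/m2.png

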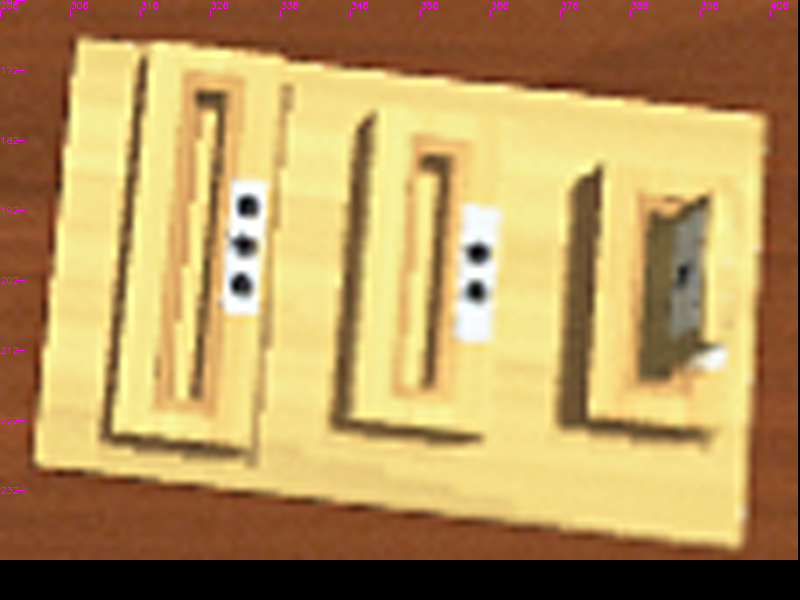

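The mosaics show the board's top strip from (162,193) to (149,223), the mid slot's bevel corners around (355,200), and the clip's pivot pin from (239,148) to (244,163). Next I'll compute world points and check them against the known sizes.

```bash
python3 - <<'E'
from h import *
np.set_printoptions(precision=4,suppress=True)
def T(x0,y0,ox,oy,s,pts): return (np.array(pts,float)-[ox,oy]+.5)/s-.5+[x0,y0]
def show(n,P):
    print(n,P[:,:2].tolist() if 0 else '\n',P[:,:2],'len',np.linalg.norm(np.diff(P[:,:2],axis=0),axis=1),'mean',P[:,:2].mean(0))
for n in('top','side'):
    K,d,rv,t=cam(n);print(n,-cv2.Rodrigues(rv)[0].T@t)
a=T(140,184,0,0,6,[(135,56),(55,234)]); show('board top',back('top',a,.12))
a=T(140,184,0,0,6,[(125,52),(145,58),(64,238),(45,232)]); show('board top corners',back('top',a,.12))
a=T(162,112,0,365,6,[(75,411),(253,404)]); show('board side',back('side',a,.12))
a=T(140,184,0,0,6,[(148,24),(288,82),(170,340),(30,278)]); show('block',back('top',a,.035))
M=lambda p:T(296,162,0,0,7,p)
show('mid bevel',back('top',M([(414,135),(468,142),(447,403),(393,390)]),.046))
show('mid left edge',back('top',M([(378,112),(345,420)]),.046))
show('long bevel',back('top',M([(187,72),(241,78),(212,412),(157,404)]),.046))
show('short bevel',back('top',M([(640,190),(710,195),(700,385),(630,380)]),.046))
show('base',back('top',M([(78,38),(765,115),(745,548),(35,465)]),.006))
show('dots mid',back('top',M([(478,253),(476,292)]),.046))
C=lambda p:T(222,138,315,0,7,p)
show('pin',back('top',C([(437,75),(470,183)]),.045))
show('padL',back('top',C([(353,72),(385,178)]),.08))
show('padR',back('top',C([(509,30),(538,122)]),.08))
S=lambda p:T(258,140,365,290,6,p)
show('side padL',back('side',S([(403,350),(465,320)]),.083))
show('side padR',back('side',S([(512,405),(573,365)]),.083))
show('side foot',back('side',S([(435,553),(475,577),(535,540)]),.0))
E
```

```text
top [ 0.4202 -0.0052  0.9049]
side [ 0.1955 -0.7276  0.6161]
board top 
 [[0.5617 0.2272]
 [0.4979 0.251 ]] len [0.068] mean [0.5298 0.2391]
board top corners 
 [[0.563  0.2309]
 [0.561  0.2236]
 [0.4966 0.2477]
 [0.4985 0.2546]] len [0.0076 0.0688 0.0072] mean [0.5298 0.2392]
board side 
 [[0.5017 0.2578]
 [0.5638 0.2288]] len [0.0685] mean [0.5328 0.2433]
block 
 [[0.5899 0.2482]
 [0.568  0.1911]
 [0.467  0.2307]
 [0.4891 0.2873]] len [0.0611 0.1085 0.0607] mean [0.5285 0.2393]
mid bevel 
 [[ 0.6126 -0.1951]
 [ 0.6106 -0.2128]
 [ 0.5244 -0.2039]
 [ 0.5283 -0.1866]] len [0.0178 0.0867 0.0178] mean [ 0.569  -0.1996]
mid left edge 
 [[ 0.6201 -0.1834]
 [ 0.5182 -0.171 ]] len [0.1026] mean [ 0.5692 -0.1772]
long bevel 
 [[ 0.6323 -0.1207]
 [ 0.6307 -0.1385]
 [ 0.5199 -0.1282]
 [ 0.5221 -0.1105]] len [0.0179 0.1112 0.0178] mean [ 0.5763 -0.1244]
short bevel 
 [[ 0.5957 -0.269 ]
 [ 0.5945 -0.292 ]
 [ 0.5318 -0.2862]
 [ 0.533  -0.2635]] len [0.0231 0.063  0.0228] mean [ 0.5638 -0.2777]
base 
 [[ 0.6536 -0.0884]
 [ 0.6312 -0.3258]
 [ 0.4824 -0.3125]
 [ 0.5054 -0.0744]] len [0.2384 0.1494 0.2392] mean [ 0.5681 -0.2003]
dots mid 
 [[ 0.5737 -0.2152]
 [ 0.5608 -0.2142]] len [0.0129] mean [ 0.5672 -0.2147]
pin 
 [[0.6858 0.0742]
 [0.6485 0.0617]] len [0.0393] mean [0.6672 0.068 ]
padL 
 [[0.6756 0.0982]
 [0.6404 0.0863]] len [0.0371] mean [0.658  0.0923]
padR 
 [[0.6906 0.0482]
 [0.6598 0.0379]] len [0.0324] mean [0.6752 0.043 ]
side padL 
 [[0.6451 0.089 ]
 [0.6761 0.0973]] len [0.0321] mean [0.6606 0.0932]
side padR 
 [[0.6598 0.0357]
 [0.6935 0.0492]] len [0.0364] mean [0.6767 0.0424]
side foot 
 [[0.6507 0.0747]
 [0.6559 0.0533]
 [0.6885 0.0639]] len [0.022  0.0343] mean [0.665 0.064]
```

Sizes check out (board 68–69 mm, slot bevel 87×18 mm, base 239×149 mm, pin 39 mm). Estimates:

| Object | Position | Yaw |
|---|---|---|
| Board | (0.530, 0.240) | -20.6° |
| Mid stand | (0.5686, -0.1998) | -5.5° |
| Clip | (0.667, 0.068) | 18.7° |

```bash
cat >> h.py <<'E'
from scipy.spatial.transform import Rotation as Ro
def plan(x,y,z,yaw):
    "yaw: deg of tool x; prints total units in present tool axes, tool down"
    s=r.sense(); R=Ro.from_quat(np.roll(s['tcp_rot'],-1)); 
    a=np.radians(yaw); G=Ro.from_matrix(np.array([[np.cos(a),np.sin(a),0],[np.sin(a),-np.cos(a),0],[0,0,-1]]))
    d=R.inv().apply(np.array([x,y,z])-s['position'])/.02
    w=(R.inv()*G).as_rotvec(degrees=True)/5
    print('t',round(s['clock'],2),'pos',s['position'].round(4),'shift',d.round(2),'turn',w.round(2),'w',round(s['gripper_width'],4),'ff',round(s['finger_force'],2),'ft',s['ft_force'].round(1))
E
python3 -c "
from h import *
plan(.530,.240,.17,159.4); plan(.530,.240,.099,159.4)"
```

```text
t 0.1 pos [0.1852 0.491  0.2493] shift [-20.56  -5.65   3.97] turn [-0.02 -0.   -0.01] w 0.0857 ff 0.0 ft [ 0.1 -1.  -0.7]
t 0.1 pos [0.1852 0.491  0.2493] shift [-20.56  -5.64   7.52] turn [-0.02 -0.   -0.01] w 0.0857 ff 0.0 ft [ 0.1 -1.  -0.7]
```

jog_arm(
  deltas="-0.5 -0.1 0 0 0 0 1;-0.95 -0.27 0 0 0 0 1;-0.95 -0.27 0 0 0 0 1;-0.95 -0.27 0 0 0 0 1;-0.95 -0.27 0 0 0 0 1;-0.95 -0.27 0 0 0 0 1;-0.95 -0.27 0 0 0 0 1;-0.95 -0.27 0 0 0 0 1;-0.95 -0.27 0 0 0 0 1;-0.95 -0.27 0 0 0 0 1",
)

```text
clock: 0.93
position: [0.3379, 0.3787, 0.2498]
tcp_rot: [-0.0, 0.18, 0.984, -0.0]
ft_force: [0.4, 0.2, 0.5]
gripper_width: 0.0854
finger_force: 0.0
```

jog_arm(
  deltas="-0.95 -0.27 0 0 0 0 1;-0.95 -0.27 0 0 0 0 1;-0.95 -0.27 0 0 0 0 1;-0.95 -0.27 0.4 0 0 0 1;-0.95 -0.27 0.5 0 0 0 1;-0.95 -0.27 0.5 0 0 0 1;-0.95 -0.27 0.5 0 0 0 1;-0.95 -0.27 0.5 0 0 0 1;-0.95 -0.27 0.5 0 0 0 1;-0.95 -0.27 0.5 0 0 0 1",
)

```text
clock: 1.77
position: [0.4964, 0.2609, 0.1813]
tcp_rot: [-0.0, 0.18, 0.984, -0.0]
ft_force: [0.7, 0.4, -0.4]
gripper_width: 0.0855
finger_force: 0.0
```

jog_arm(
  deltas="-0.95 -0.27 0.5 0 0 0 1;-0.5 -0.15 0 0 0 0 1;0 0 0 0 0 0 1;0 0 0 0 0 0 1",
)

```text
clock: 2.1
position: [0.5198, 0.2441, 0.1725]
tcp_rot: [0.0, 0.18, 0.984, 0.0]
ft_force: [0.0, 0.5, 0.5]
gripper_width: 0.0849
finger_force: 0.0
```

```bash
python3 -c "
from h import *
plan(.530,.240,.099,159.4)"
```

```text
t 2.1 pos [0.5198 0.2441 0.1725] shift [-0.55 -0.01  3.67] turn [ 0.01 -0.   -0.02] w 0.0849 ff 0.0 ft [0.  0.5 0.5]
```

jog_arm(
  deltas="-0.3 0 0.6 0 0 0 1;-0.25 0 0.7 0 0 0 1;0 0 0.7 0 0 0 1;0 0 0.7 0 0 0 1;0 0 0.6 0 0 0 1;0 0 0.37 0 0 0 1;0 0 0 0 0 0 0;0 0 0 0 0 0 -0.5;0 0 0 0 0 0 -1;0 0 0 0 0 0 -1",
  force=35,
)

```text
clock: 2.93
position: [0.5305, 0.2407, 0.0997]
tcp_rot: [0.001, 0.179, 0.984, 0.001]
ft_force: [-0.3, -0.0, 1.0]
gripper_width: 0.0387
finger_force: 0.0
```

jog_arm(
  deltas="0 0 0 0 0 0 -1;0 0 0 0 0 0 -1;0 0 0 0 0 0 -1;0 0 0 0 0 0 -1",
)

```text
clock: 3.27
position: [0.5303, 0.2405, 0.0992]
tcp_rot: [0.0, 0.179, 0.984, 0.0]
ft_force: [0.0, -0.6, 2.0]
gripper_width: 0.0078
finger_force: 35.6
```

Gripped at 7.8 mm. I'll lift, then look to see how the board sits in the hand.

jog_arm(
  deltas="0 0 -0.3 0 0 0 -1;0 0 -0.6 0 0 0 -1;0 0 -0.8 0 0 0 -1;0 0 -0.8 0 0 0 -1;0 0 -0.8 0 0 0 -1;0 0 -0.8 0 0 0 -1;0 0 -0.8 0 0 0 -1;0 0 -0.5 0 0 0 -1;0 0 0 0 0 0 -1;0 0 0 0 0 0 -1",
)

```text
clock: 4.1
position: [0.5301, 0.2405, 0.2071]
tcp_rot: [0.0, 0.179, 0.984, 0.0]
ft_force: [0.0, -0.2, -0.3]
gripper_width: 0.0077
finger_force: 35.3
```

```bash
python3 - <<'E'
from h import *
for n in('top','side'): cv2.imwrite(f'pics/{n}1.png',r.snapshot(n)[:,:,::-1])
t=cv2.imread('pics/top1.png');s=cv2.imread('pics/side1.png')
p=r.sense()['position'];m=np.zeros((560,800,3),np.uint8)
for k,(n,i) in enumerate((('top',t),('side',s))):
    u,v=proj(n,p)[0].astype(int);print(n,u,v)
    m[:,k*400:k*400+400]=crop(i,u-28,v-35,57,80,7)[:560,:400-1+1] if 0 else cv2.resize(crop(i,u-33,v-40,66,93,6),(400,560))
cv2.imwrite('pics/m3.png',m)
plan(.5686,-.1998,.206,174.5)
E
```

```text
top 141 201
side 184 84
t 4.2 pos [0.5295 0.2403 0.2054] shift [ -9.59 -19.9   -0.02] turn [-0.01 -0.02 -3.03] w 0.0075 ff 35.27 ft [-0.6  0.6 -0.1]
```

View pics/m3.png

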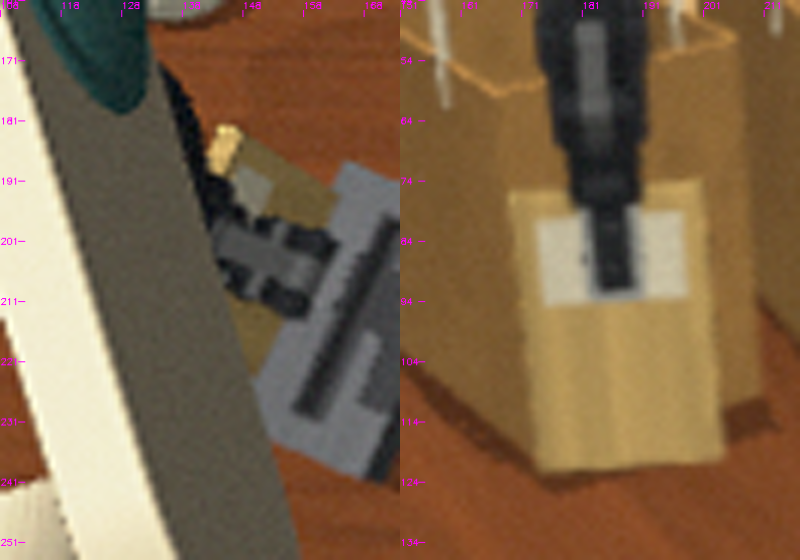

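The side crop shows the board hanging straight: top corners at about (175,76) and (207,73), bottom corners at about (180,122) and (210,120). I'll fit its in-hand offset.

```bash
python3 - <<'E'
from h import *
from scipy.optimize import least_squares
p=r.sense()['position'];px=np.array([(543,472),(722,458),(510,193),(702,180)],float)
u0,v0=184-33,84-40
uv=np.c_[(px[:,0]-400)/6.06+u0-.4,px[:,1]/6.02+v0-.4]
a=np.radians(-20.6);X=np.array([np.cos(a),np.sin(a),0]);Y=np.array([-np.sin(a),np.cos(a),0]);Z=np.array([0,0,1.])
def f(q):
    ox,oz,ro=q
    P=[p-Y*.004+X*(ox+c*np.cos(ro)-h*np.sin(ro))+Z*(oz+c*np.sin(ro)+h*np.cos(ro)) for c,h in((-.035,-.09),(.035,-.09),(-.035,.02),(.035,.02))]
    return (proj('side',P)-uv).ravel()
s=least_squares(f,[0,0,0]);print(s.x,f(s.x).round(1))
E
```

```text
[0.00183631 0.00396189 0.00108697] [-0.5 -0.4  0.5 -0.4 -0.3  0.4  0.3  0.4]
```

In-hand offset is about 0 within calibration, with no roll. Carrying it to the rack.

jog_arm(
  deltas="-0.2 -0.4 0 0 0 0 -1;-0.4 -0.8 0 0 0 0 -1;-0.48 -1 0 0 0 0 -1;-0.48 -1 0 0 0 0 -1;-0.48 -1 0 0 0 0 -1;-0.48 -1 0 0 0 0 -1;-0.48 -1 0 0 0 0 -1;-0.48 -1 0 0 0 0 -1;-0.48 -1 0 0 0 0 -1;-0.48 -1 0 0 0 0 -1",
)

```text
clock: 5.03
position: [0.5476, 0.0352, 0.2056]
tcp_rot: [-0.001, 0.18, 0.984, -0.0]
ft_force: [0.3, 0.0, -0.9]
gripper_width: 0.0075
finger_force: 35.3
```

jog_arm(
  deltas="-0.48 -1 0 0 0 0 -1;-0.48 -1 0 0 0 0 -1;-0.48 -1 0 0 0 0 -1;-0.48 -1 0 0 0 0 -1;-0.48 -1 0 0 0 0 -1;-0.48 -1 0 0 0 0 -1;-0.48 -1 0 0 0 0 -1;-0.48 -1 0 0 0 0 -1;-0.48 -1 0 0 0 0 -1;-0.4 -0.8 0 0 0 0 -1",
)

```text
clock: 5.87
position: [0.5665, -0.1819, 0.2055]
tcp_rot: [-0.001, 0.18, 0.984, 0.0]
ft_force: [0.6, 0.3, -0.7]
gripper_width: 0.0076
finger_force: 35.3
```

jog_arm(
  deltas="-0.2 -0.4 0 0 0 0 -1;0 0 0 0 0 -0.6 -1;0 0 0 0 0 -0.8 -1;0 0 0 0 0 -0.8 -1;0 0 0 0 0 -0.6 -1;0 0 0 0 0 -0.25 -1;0 0 0 0 0 0 -1;0 0 0 0 0 0 -1",
)

```text
clock: 6.53
position: [0.568, -0.1886, 0.2063]
tcp_rot: [-0.0, 0.048, 0.999, 0.0]
ft_force: [0.4, 0.5, -1.1]
gripper_width: 0.0079
finger_force: 35.3
```

```bash
python3 -c "
from h import *
plan(.5686,-.1998,.105,174.5)"
```

```text
t 6.53 pos [ 0.568  -0.1886  0.2063] shift [-0.09 -0.56  5.06] turn [ 0.   -0.01  0.  ] w 0.0079 ff 35.29 ft [ 0.4  0.5 -1.1]
```

jog_arm(
  deltas="-0.09 -0.56 0 0 0 0 -1;0 0 0.5 0 0 0 -1;0 0 0.8 0 0 0 -1;0 0 0.8 0 0 0 -1;0 0 0.4 0 0 0 -1;0 0 0 0 0 0 -1;0 0 0 0 0 0 -1",
)

```text
clock: 7.12
position: [0.5687, -0.2001, 0.1562]
tcp_rot: [-0.0, 0.047, 0.999, 0.0]
ft_force: [0.5, 0.8, 1.1]
gripper_width: 0.0077
finger_force: 35.3
```

```bash
python3 - <<'E'
from h import *
plan(.5686,-.1998,.105,174.5)
i={}
for n in('top','side'): i[n]=r.snapshot(n)[:,:,::-1].copy(); cv2.imwrite(f'pics/{n}2.png',i[n])
m=np.hstack([crop(i['top'],325,150,65,90,6),crop(i['side'],268,180,65,90,6)])
cv2.imwrite('pics/m4.png',m)
E
```

```text
t 7.12 pos [ 0.5687 -0.2001  0.1562] shift [0.   0.01 2.56] turn [ 0.   -0.01  0.01] w 0.0077 ff 35.28 ft [0.5 0.8 1.1]
```

View pics/m4.png

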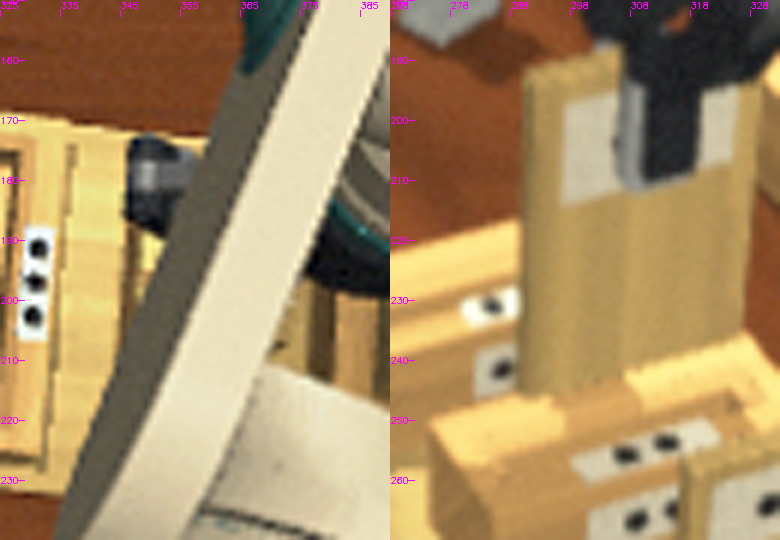

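The side crop shows the board over the mid (two-dot) stand, bottom edge near (290,245)–(326,236), centred over the slot. Lowering slowly.

jog_arm(
  deltas="0 0 0.3 0 0 0 -1;0 0 0.3 0 0 0 -1;0 0 0.3 0 0 0 -1;0 0 0.3 0 0 0 -1;0 0 0.3 0 0 0 -1;0 0 0.25 0 0 0 -1;0 0 0 0 0 0 -1;0 0 0 0 0 0 -1",
)

```text
clock: 7.88
position: [0.5687, -0.1999, 0.1211]
tcp_rot: [-0.0, 0.047, 0.999, 0.0]
ft_force: [0.1, -0.4, -0.4]
gripper_width: 0.0077
finger_force: 35.3
```

In the slot with no contact force. Continuing down.

jog_arm(
  deltas="0 0 0.2 0 0 0 -1;0 0 0.2 0 0 0 -1;0 0 0.2 0 0 0 -1;0 0 0.12 0 0 0 -1;0 0 0.06 0 0 0 -1;0 0 0 0 0 0 -1",
)

```text
clock: 8.38
position: [0.5688, -0.2, 0.1057]
tcp_rot: [-0.0, 0.047, 0.999, 0.0]
ft_force: [-0.4, 0.4, 0.0]
gripper_width: 0.0077
finger_force: 35.3
```

jog_arm(
  deltas="0 0 0 0 0 0 -0.5;0 0 0 0 0 0 0;0 0 0 0 0 0 0.2;0 0 0 0 0 0 0.2;0 0 0 0 0 0 0.2;0 0 -0.4 0 0 0 0.2;0 0 -0.8 0 0 0 0.2;0 0 -1 0 0 0 0.2;0 0 -1 0 0 0 0.2;0 0 -1 0 0 0 0.2",
)

```text
clock: 9.22
position: [0.5688, -0.2, 0.1916]
tcp_rot: [0.0, 0.047, 0.999, 0.0]
ft_force: [0.0, 0.3, -0.4]
gripper_width: 0.0511
finger_force: 0.0
```

jog_arm(
  deltas="0 0 -0.8 0 0 0 0.5;0 1 0 0 0 0 1;0 1 0 0 0 0 1;0 1 0 0 0 0 1;0 1 0 0 0 0 1;0 1 0 0 0 0 1;0 1 0 0 0 0 1;0 1 0 0 0 0 1;0 0.5 0 0 0 0 1;0 0 0 0 0 0 1",
)

```text
clock: 10.05
position: [0.5832, -0.0489, 0.2066]
tcp_rot: [0.0, 0.046, 0.999, 0.0]
ft_force: [0.2, -0.2, -0.6]
gripper_width: 0.0855
finger_force: 0.0
```

```bash
python3 - <<'E'
from h import *
# tool x 18.7+180 = 198.7
plan(.667,.068,.13,198.7)
i={}
for n in('top','side'): i[n]=r.snapshot(n)[:,:,::-1].copy(); cv2.imwrite(f'pics/{n}3.png',i[n])
m=np.hstack([crop(i['top'],325,150,65,90,6),crop(i['side'],268,180,65,90,6)])
cv2.imwrite('pics/m5.png',m)
E
```

```text
t 10.05 pos [ 0.5832 -0.0489  0.2066] shift [-3.63  6.21  3.84] turn [ 0.    0.01 -4.8 ] w 0.0855 ff 0.0 ft [ 0.2 -0.2 -0.6]
```

View pics/m5.png

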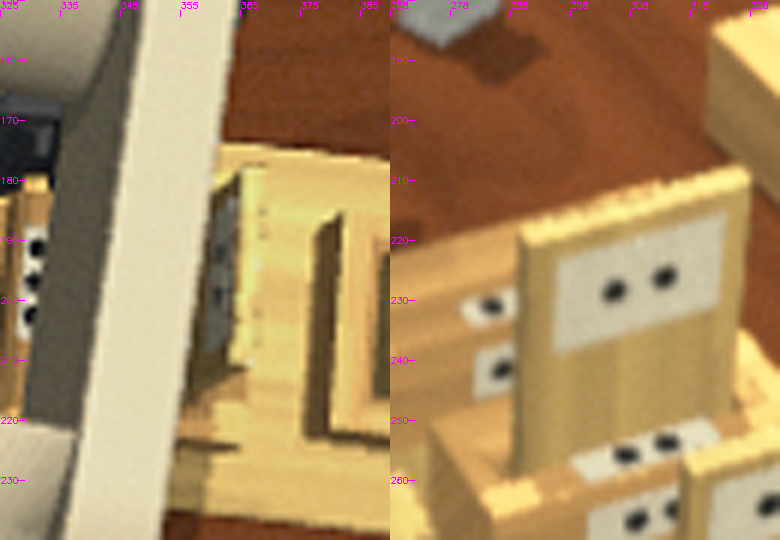

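The board is seated upright in the two-dot slot. Going to the clip.

jog_arm(
  deltas="-0.3 0.5 0 0 0 0 1;-0.55 0.95 0 0 0 0 1;-0.55 0.95 0 0 0 0 1;-0.55 0.95 0 0 0 0 1;-0.55 0.95 0 0 0 0 1;-0.55 0.95 0 0 0 0 1;-0.55 0.95 0 0 0 -0.5 1;0 0 0 0 0 -1 1;0 0 0 0 0 -1 1;0 0 0 0 0 -1 1",
)

```text
clock: 10.98
position: [0.667, 0.0659, 0.2054]
tcp_rot: [-0.0, -0.107, 0.994, 0.0]
ft_force: [-0.7, -0.1, -0.5]
gripper_width: 0.085
finger_force: 0.0
```

jog_arm(
  deltas="0 0 0.4 0 0 -1 1;0 0 0.6 0 0 -0.3 1;0 0 0.7 0 0 0 1;0 0 0.7 0 0 0 1;0 0 0.6 0 0 0 1;0 0 0 0 0 0 1;0 0 0 0 0 0 1",
)

```text
clock: 11.57
position: [0.6663, 0.0656, 0.1453]
tcp_rot: [-0.001, -0.161, 0.987, 0.0]
ft_force: [0.0, -0.3, 1.0]
gripper_width: 0.0854
finger_force: 0.0
```

```bash
python3 -c "
from h import *
plan(.667,.068,.07,198.7)"
```

```text
t 11.57 pos [0.6663 0.0656 0.1453] shift [-0.07  0.1   3.76] turn [ 0.01 -0.02 -0.03] w 0.0854 ff 0.0 ft [ 0.  -0.3  1. ]
```

jog_arm(
  deltas="-0.07 0.1 0 0 0 0 1;0 0 0.5 0 0 0 1;0 0 0.7 0 0 0 1;0 0 0.7 0 0 0 1;0 0 0.7 0 0 0 1;0 0 0.6 0 0 0 1;0 0 0.4 0 0 0 1;0 0 0.16 0 0 0 1;0 0 0 0 0 0 1",
  force=25,
)

```text
clock: 12.32
position: [0.6667, 0.0683, 0.0694]
tcp_rot: [-0.001, -0.161, 0.987, 0.0]
ft_force: [-0.2, -0.0, -0.5]
gripper_width: 0.0855
finger_force: 0.0
```

jog_arm(
  deltas="0 0 0 0 0 0 0.6;0 0 0 0 0 0 0.4;0 0 0 0 0 0 0.35;0 0 0 0 0 0 0.3;0 0 0 0 0 0 0.26;0 0 0 0 0 0 0.22;0 0 0 0 0 0 0.22;0 0 0 0 0 0 0.22;0 0 0 0 0 0 0.22",
)

```text
clock: 13.07
position: [0.668, 0.0687, 0.073]
tcp_rot: [0.002, -0.162, 0.987, 0.0]
ft_force: [-0.8, 0.6, 7.5]
gripper_width: 0.052
finger_force: 8.5
```

jog_arm(
  deltas="0 0 -0.2 0 0 0 0.22;0 0 -0.3 0 0 0 0.22;0 0 -0.4 0 0 0 0.22;0 0 -0.5 0 0 0 0.22;0 0 -0.5 0 0 0 0.22;0 0 -0.5 0 0 0 0.22;0 0 -0.5 0 0 0 0.22;0 0 -0.4 0 0 0 0.22;0 0 -0.2 0 0 0 0.22;0 0 0 0 0 0 0.22",
)

```text
clock: 13.9
position: [0.6677, 0.0683, 0.1425]
tcp_rot: [0.001, -0.161, 0.987, -0.0]
ft_force: [-0.2, -0.2, -0.0]
gripper_width: 0.0525
finger_force: 4.9
```

jog_arm(
  deltas="0 0 0 0 0 0 0.1;0 0 0 0 0 0 0;0 0 0 0 0 0 -0.1;0 0 0 0 0 0 -0.2;0 0 0 0 0 0 -0.3;0 0 0 0 0 0 -0.4;0 0 0 0 0 0 -0.4;0 0 0 0 0 0 -0.4;0 0 0 0 0 0 -0.4",
  force=30,
)

```text
clock: 14.65
position: [0.6671, 0.0683, 0.1408]
tcp_rot: [0.0, -0.161, 0.987, 0.0]
ft_force: [0.8, -1.1, -1.3]
gripper_width: 0.0341
finger_force: 31.9
```

```bash
python3 - <<'E'
from h import *
plan(.5686,-.1998,.25,174.5)
p=r.sense()['position']
i={}
for n in('top','side'): i[n]=r.snapshot(n)[:,:,::-1].copy(); cv2.imwrite(f'pics/{n}4.png',i[n])
c=[]
for n in i:
    u,v=proj(n,p-[0,0,.03])[0].astype(int); print(n,u,v); c.append(crop(i[n],u-32,max(0,v-45),65,90,6))
cv2.imwrite('pics/m6.png',np.hstack(c))
E
```

```text
t 14.65 pos [0.6671 0.0683 0.1408] shift [  8.94 -11.14  -5.46] turn [0.   0.   4.82] w 0.0341 ff 31.94 ft [ 0.8 -1.1 -1.3]
top 238 147
side 277 140
```

View pics/m6.png

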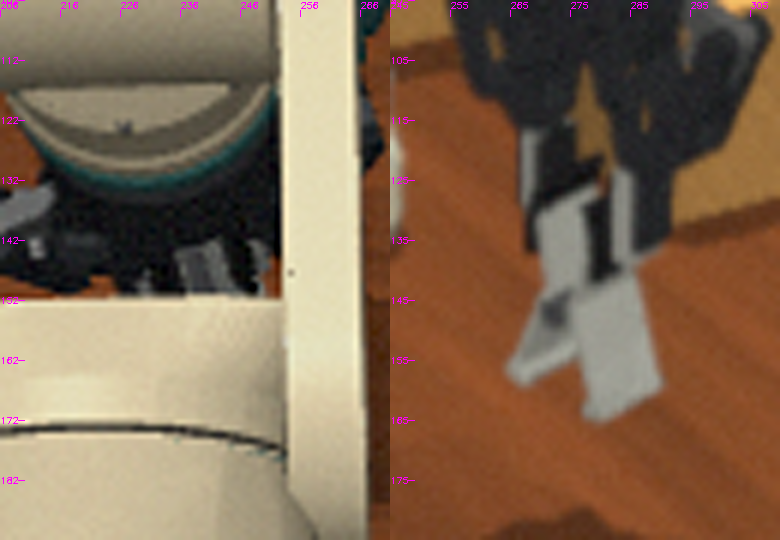

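The side crop shows the clip held open and straight: front tip centre at about (284,162), rear at about (270,156). I'll check that against the prediction.

```bash
python3 - <<'E'
from h import *
p=r.sense()['position'];a=np.radians(18.7);Y=np.array([-np.sin(a),np.cos(a),0]);X=np.array([np.cos(a),np.sin(a),0])
for s in(-1,1):
    for x in(-.017,0,.017): print(s,x,proj('side',p+X*x+s*.016*Y-[0,0,.075])[0].round(1))
b=np.radians(-5.5);X=np.array([np.cos(b),np.sin(b),0]);Y=np.array([-np.sin(b),np.cos(b),0])
print('board top front corners',proj('side',[np.array([.5688,-.2,.126])-Y*.004+s*.035*X for s in(-1,1)]).round(1))
E
```

```text
-1 -0.017 [277.7 163.5]
-1 0 [282.8 160.5]
-1 0.017 [287.8 157.6]
1 -0.017 [266.7 158.5]
1 0 [271.8 155.5]
1 0.017 [276.9 152.7]
board top front corners [[290.  220.6]
 [327.7 210.2]]
```

Tips and board corners match the prediction to 1–2 px. Raising and moving over the board.

jog_arm(
  deltas="0 0 -0.4 0 0 0 -0.4;0 0 -0.8 0 0 0 -0.4;0.2 -0.3 -0.9 0 0 0 -0.4;0.4 -0.5 -0.9 0 0 0 -0.4;0.6 -0.7 -0.9 0 0 0 -0.4;0.75 -0.9 -0.9 0 0 0 -0.4;0.75 -0.95 -0.6 0 0 0 -0.4;0.75 -0.95 0 0 0 0 -0.4;0.75 -0.95 0 0 0 0 -0.4;0.75 -0.95 0 0 0 0 -0.4",
)

```text
clock: 15.58
position: [0.6124, -0.0818, 0.2501]
tcp_rot: [0.001, -0.161, 0.987, -0.0]
ft_force: [0.3, -0.7, -0.6]
gripper_width: 0.0338
finger_force: 32.0
```

jog_arm(
  deltas="0.75 -0.95 0 0 0 0 -0.4;0.75 -0.95 0 0 0 0 -0.4;0.75 -0.95 0 0 0 0 -0.4;0.7 -0.9 0 0 0 0 -0.4;0.6 -0.75 0 0 0 0.4 -0.4;0.4 -0.5 0 0 0 0.7 -0.4;0 0 0 0 0 1 -0.4;0 0 0 0 0 1 -0.4;0 0 0 0 0 1 -0.4;0 0 0 0 0 0.7 -0.4",
)

```text
clock: 16.42
position: [0.5693, -0.2008, 0.2497]
tcp_rot: [0.0, 0.05, 0.999, -0.0]
ft_force: [0.6, -0.2, -1.1]
gripper_width: 0.0338
finger_force: 31.9
```

jog_arm(
  deltas="0 0 0 0 0 0 -0.4;0 0 0 0 0 0 -0.4;0 0 0 0 0 0 -0.4",
)

```text
clock: 16.67
position: [0.5694, -0.2006, 0.2492]
tcp_rot: [0.0, 0.046, 0.999, -0.0]
ft_force: [0.4, 0.4, -1.8]
gripper_width: 0.0336
finger_force: 31.9
```

```bash
python3 -c "
from h import *
plan(.5688,-.2,.181,174.5)"
```

```text
t 16.67 pos [ 0.5694 -0.2006  0.2492] shift [0.03 0.03 3.41] turn [-0.    0.01  0.04] w 0.0336 ff 31.95 ft [ 0.4  0.4 -1.8]
```

jog_arm(
  deltas="0.03 0.03 0.3 0 0 0.04 -0.4;0 0 0.6 0 0 0 -0.4;0 0 0.6 0 0 0 -0.4;0 0 0.4 0 0 0 -0.4;0 0 0 0 0 0 -0.4;0 0 0 0 0 0 -0.4",
)

```text
clock: 17.17
position: [0.5685, -0.1998, 0.2096]
tcp_rot: [-0.001, 0.049, 0.999, 0.0]
ft_force: [0.0, -0.8, -1.1]
gripper_width: 0.0339
finger_force: 31.9
```

```bash
python3 - <<'E'
from h import *
plan(.5688,-.2,.181,174.5)
i=r.snapshot('side')[:,:,::-1].copy()
cv2.imwrite('pics/m7.png',crop(i,270,150,80,75,8))
E
```

```text
t 17.17 pos [ 0.5685 -0.1998  0.2096] shift [-0.02 -0.01  1.43] turn [ 0.01 -0.02 -0.02] w 0.0339 ff 31.94 ft [ 0.  -0.8 -1.1]
```

View pics/m7.png

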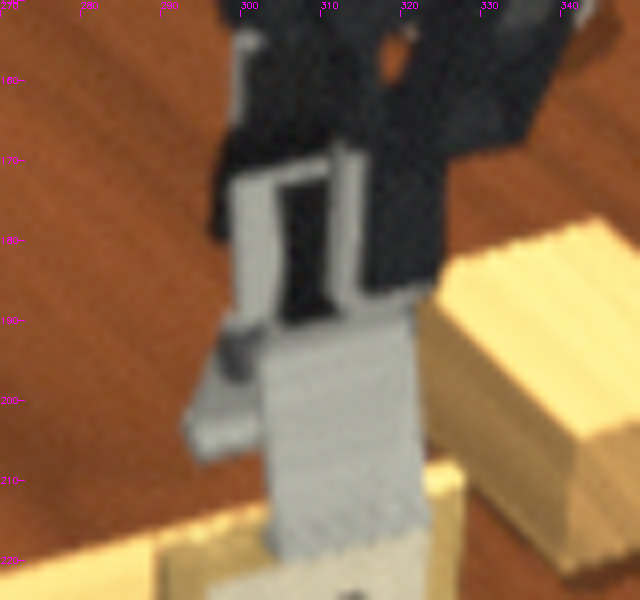

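The front jaw (tip at about 313,217) hangs in front of the board's top edge and the rear tip (about 296,206) is behind it. I'll verify numerically before lowering.

```bash
python3 - <<'E'
from h import *
p=r.sense()['position'];b=np.radians(-5.5);X=np.array([np.cos(b),np.sin(b),0]);Y=np.array([-np.sin(b),np.cos(b),0])
for s in(-1,1):
    for x in(-.017,.017): print(s,x,proj('side',p+X*x+s*.016*Y-[0,0,.075])[0].round(1))
E
```

```text
-1 -0.017 [303.5 217.3]
-1 0.017 [322.1 212.2]
1 -0.017 [294.7 206.5]
1 0.017 [312.8 201.7]
```

jog_arm(
  deltas="0 0 0.2 0 0 0 -0.4;0 0 0.25 0 0 0 -0.4;0 0 0.25 0 0 0 -0.4;0 0 0.25 0 0 0 -0.4;0 0 0.25 0 0 0 -0.4;0 0 0.2 0 0 0 -0.4;0 0 0 0 0 0 -0.4;0 0 0 0 0 0 -0.4;0 0 0 0 0 0 -0.4;0 0 0 0 0 0 -0.4",
)

```text
clock: 18.05
position: [0.569, -0.2, 0.1832]
tcp_rot: [0.0, 0.049, 0.999, -0.0]
ft_force: [-0.6, 0.5, -1.1]
gripper_width: 0.0338
finger_force: 31.9
```

```bash
python3 - <<'E'
from h import *
plan(.5688,-.2,.181,174.5)
i=r.snapshot('side')[:,:,::-1].copy()
cv2.imwrite('pics/m8.png',crop(i,270,150,75,75,8))
E
```

```text
t 18.05 pos [ 0.569  -0.2     0.1832] shift [ 0.01 -0.    0.11] turn [-0.    0.01 -0.02] w 0.0338 ff 31.95 ft [-0.6  0.5 -1.1]
```

View pics/m8.png

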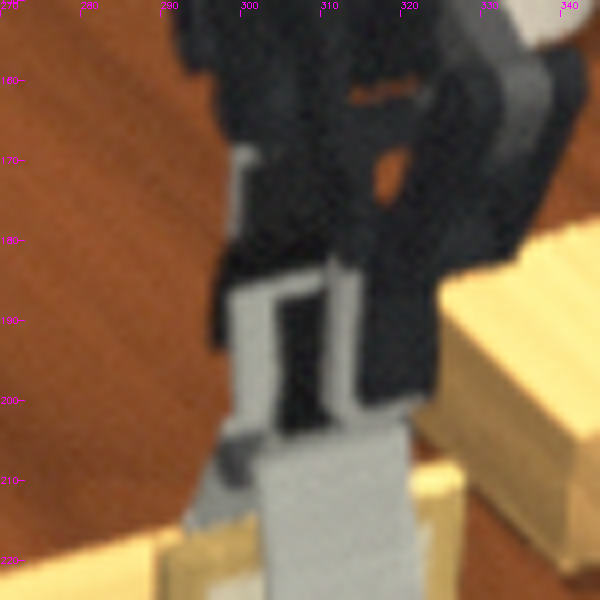

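The front jaw is in front of the board and the rear jaw is hidden behind it. The tips are about 18 mm below the top edge and wrist forces are near zero. Handing in.

```bash
python3 -c "
from cell import r
print(r.hand_in())"
```

```text
the job is handed in; nothing more can be done
None
```

The job is handed in at about 18 s of the 59 s (verdict not shown to me): the board stands in its two-dot slot and the clip is held open over the middle of its top edge, jaw tips about 18 mm below the top on each side, with no sign of contact in the forces.

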